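# Prove the latched stop on a button set

### The arm

A 6-joint arm with a two-finger parallel gripper is mounted at the origin on a cart in front of the work surface, level with it; the furniture and walls round the work are solid. World frame = base frame: x ahead of the robot, y to its left, z up, the work surface at z = 0. Lengths are in mm, angles in degrees, forces in N, time in s.
With the tool pointing down it reaches from about 425 to 1125 mm from the base axis. Payload 14.9 kg.
Tool frame: the origin (TCP) lies on the mounting face of the last link; the fingertips stand 191 mm ahead of it and the grasp point (between the pads) lies 172 mm ahead of it; z points along the fingers, y is the line along which they close (so a half turn about z gives the same grasp; the last joint's range is limited). The gripper opens to 91 mm and grips with 3 to 60 N. Pads are 32 mm wide; open, the fingers measure 118 mm over their backs; the gripper's body (76 mm by 178 mm) begins 60 mm behind the grasp point.
Start: joints at [69.769, 21.709, 99.362, -0, 58.929, -1.908], TCP at [220.072, 664.521, 404.732] pointing down, gripper open.
Joint ranges: [-158.91, 158.91], [-42.39, 125.64], [0.06, 152.35], [-60.88, 240.88], [17.5, 164.5], [-176.32, 176.32]. Speed limits (degrees/s): [108.29, 108.29, 136.94, 180, 180, 180].

### API

Orientations are given as [roll, pitch, yaw] about the fixed x, y, z axes, in that order (R = Rz(yaw) Ry(pitch) Rx(roll)).
In Python, from plant import get_obs, capture, r, regions_of gives the robot as it stands. The module is installed in compiled form; this text tells all that it offers.
- The arm moves only by the shell command python3 -m creep 'ROWS'. ROWS is JSON, one flat list of numbers, 5 for each row, row after row: the shift along the tool's x, y, z in mm, then the turn about the tool's z in rad, then the closure in counts, from 0 (fully open) to 255 (shut). A call has exactly 8 rows; each row is the pose to reach, as a shift and turn from the pose commanded when the call began, along the tool's axes at that moment; what a row does not reach only later rows make up. A row lasts 1/8 s, in which the tool goes at most 62.5 mm and 10.7 degrees, less where a joint would pass 70% of its speed; a pose out of reach is approached as far as the arm can. A call with a gripper value outside its range is refused whole. The fingers move at their own pace and stop on an object; the grip force is fixed at half the most. Time passes only in rows, so rows that repeat a pose let the fingers close, or fill a call up. It gives the time, the measured TCP pose, the force, the opening and the grip force at its end, in the units of the state.
- get_obs(): the state, without advancing time (a new reading comes with each control period).
- capture(name): name is "side" or "top"; returns a dict with "pixels" (400x640x3 uint8, blue, green, red), "intrinsics" (3x3 intrinsics, pixels), "dist" ([k1, k2, p1, p2, k3] as OpenCV has them; the pictures are not rectified), "eye" and "rotation" of the camera in the world. Camera axes: x right, y down, z forward; pixel columns grow to the right and rows downward; lengths in mm; the calibration is good to about 2 mm. A picture is of the moment at which its call begins. There is no depth.
- r.close_job(): hands the job in; it is judged then, once.
Trained networks look in the newest picture that a camera, given by its name, has taken for a name from the list of things; names that differ only in an ending like _2 or _b are one class to them, and where a whole thing is asked for, a point or a joint stands for the part that bears it (a point fixed in the world has none). Each returns a list of dicts, best first, with "score" (0 to 1); they miss things now and then, are a little off and sometimes report something else, mostly with a low value. They report only what shows in the picture. A call takes as long as a camera call.
- regions_of(camera, query): "mask" (400x640 bool, what is visible of it) and "bbox" ([centre column, centre row, width, height] in pixels, round what is visible of it).
The state is a dict: "time": time; "joint_positions": joint angles; "dq": joint speeds; "effort": joint torques, N m; "eef_pos": TCP position; "tcp_rot": TCP orientation; "contact_force": force on the tool from outside, world axes, zero at the start; "ft_torque": the same for the moment, N m; "finger_gap": opening from 0.0 (shut) to 1.0 (fully open); "finger_force": force on a finger pad.
Only numpy, scipy, OpenCV 4.12 (cv2) and the standard library are available. Lean on these libraries where they do the work, as an engineer would, in place of code of your own. Each camera call takes 0.05 s, during which the arm holds its last target. There are 200 camera calls.

### The job

Three push-button boxes on the bench await a stop-circuit check. With the fingertips, press the wide mushroom-shaped button all the way down so that it stays in, and then press the square key all the way down, keep it down for about a second, let it spring back and withdraw. Press gently, do not lift, tip or shove the boxes, do not touch the box with the small round button at all, and leave everything else on the bench where it lies.

Things in the scene. Friction and masses are not known exactly. Their poses are not given: they have to be found in the camera images.
- stop_box: The box with the mushroom button. 70x70x50 mm high box, loose, about 0.6 kg, standing upright on the bench (light lid, darker lower case, 10 mm black stub on its +x side). The three boxes are alike but for the button; which stands left, middle or right changes. Origin: centre of the underside, z up; yaw changes. Its own button is in the middle of its top.
- stop_button_top (a point): Centre of the top face of the black mushroom-headed button: a round head 40 mm across on a thinner stem, its top 75 mm above the bench when out. The point moves down with the button.
- stop_button (a joint): Travel of the mushroom button in m: 0 fully out, 0.008 fully in (bottomed). It goes straight down against about 3 N of friction; no spring, it stays where it is pushed. It starts out, within 1 mm.
- key_box: The box with the square key. 70x70x50 mm high box, loose, about 0.6 kg, standing upright on the bench (light lid, darker lower case, 10 mm black stub on its +x side). The three boxes are alike but for the button; which stands left, middle or right changes. Origin: centre of the underside, z up; yaw changes. Its own button is in the middle of its top.
- square_key_top (a point): Centre of the top face of the black square key: 27x27 mm, its top 66 mm above the bench when out (16 mm above the box's lid). The point moves down with the key.
- square_key (a joint): Travel of the square key in m: 0 out, 0.007 fully in (bottomed). Spring return: about 1.7 N to start, 4 N fully in.
- round_box: The box with the small round button, not to be touched. 70x70x50 mm high box, loose, about 0.6 kg, standing upright on the bench (light lid, darker lower case, 10 mm black stub on its +x side). The three boxes are alike but for the button; which stands left, middle or right changes. Origin: centre of the underside, z up; yaw changes. Its own button is in the middle of its top.
- round_button_top (a point): Centre of the top face of the small black round button: 22 mm across in a 33 mm steel collar, its top 59 mm above the bench, only 9 mm above the lid. Not to be touched.
- round_button (a joint): Travel of the small round button in m: 0 out, 0.004 fully in; spring return, about 2 N to start.
- side_cutter: Bystander: flat cutting pliers with two dark blue handles, lying flat, 142x60x15 mm, loose. Origin: centre of its underside.
- multimeter: Bystander: teal and black hand meter with a round dial, lying on its back, 146x69x47 mm, loose. Origin: centre of its underside.
- tape_black: Bystander: roll of black tape lying flat, 62x60x19 mm, loose. Origin: centre of its underside.
- hex_keys: Bystander: red folding hex key set, 28x95x20 mm, loose. Origin: centre of its underside.
- terminal_block: Bystander: white strip of terminals, 20x100x17 mm, loose. Origin: centre of its underside.
- battery_a: Bystander: black tool battery pack with a red top, 100x50x44 mm, loose. Origin: centre of its underside.
- handset: Bystander: black telephone handset lying on its side, its 200 long axis is its own y, 48x200x42 mm, loose. Origin: centre of its underside.

How it is judged (in metres and radians):
On the way, in this order (a step that is already met when the one before it is completed fails the run):
1. the mushroom button is pressed home by the fingertips (value of joint stop_button above 0.0065 m and contact force between stop_box and the fingers above 0.5 N), for 0.1 s.
2. the fingers have left the mushroom button and its box (not (contact force between stop_box and the fingers above 0.1 N or contact force between stop_box and the arm above 0.1 N)), for 0.1 s.
3. with the mushroom button in, the square key is held home by the fingertips (value of joint square_key above 0.0055 m and value of joint stop_button above 0.006 m and contact force between key_box and the fingers above 0.5 N), for 0.7 s.
At the end, for the whole second after the job is handed in: The mushroom button is in by more than 6 mm of its 8, the square key and the small round button are out (within 1.5 mm), the three boxes stand upright and at rest within 20 mm of where they were, and the bystanders lie within 12 mm of where they were (value of joint stop_button above 0.006 m and value of joint each of square_key, round_button below 0.0015 m and distance of each of stop_box, key_box, round_box from where it was at the start of the episode below 0.02 m and angle between each of stop_box, key_box, round_box's own z axis and vertical below 0.1 rad and linear speed of each of stop_box, key_box, round_box below 0.01 m/s and distance of each of side_cutter, multimeter, tape_black, hex_keys, terminal_block, battery_a, handset from where it was at the start of the episode below 0.012 m); the robot touches nothing.
It fails at once if the square key is pressed (over 3 mm) before the mushroom button is in (5 mm) (value of joint square_key above 0.003 m and value of joint stop_button below 0.005 m).
It fails at once if the box with the small round button, or its button, is touched (over 0.5 N) or its button pressed (over 1.5 mm) (value of joint round_button above 0.0015 m or contact force between round_box and the fingers above 0.5 N or contact force between round_box and the arm above 0.5 N).
It fails at once if a box is pressed with more than 30 N (contact force between any of stop_box, key_box and the fingers above 30 N or contact force between any of stop_box, key_box and the arm above 30 N).
It fails at once if a box is lifted (12 mm), tipped (0.2 rad) or shoved (20 mm) (height (world z) of any of stop_box, key_box, round_box above 0.012 m or angle between any of stop_box, key_box, round_box's own z axis and vertical above 0.2 rad or distance of any of stop_box, key_box, round_box from where it was at the start of the episode above 0.02 m).
It fails at once if a bystander is moved by more than 12 mm (distance of any of side_cutter, multimeter, tape_black, hex_keys, terminal_block, battery_a, handset from where it was at the start of the episode above 0.012 m).
It also fails if it takes over 45 s, if anything falls off the work surface, if the arm or the gripper's body presses on something with over 40 N, if the wrist force passes 120 N, or if a joint passes its speed limit or range.

## Working session

There is one attempt and no reset: what is moved stays moved. The work goes in short steps, Python scripts to look and compute and a shell command to move; the robot and the scene stay as the last step left them, time stands still between calls to the robot, and variables do not carry over. Pictures are saved under pics/ and viewed, at most 10 in all, crops included, and the job is handed in when it is done.

```bash
mkdir -p pics; cat > h.py <<'E'
import numpy as np, cv2
from plant import get_obs, capture, r, regions_of
def ray(c,u,v):
    n=cv2.undistortPoints(np.array([[[u,v]]],float),np.array(c["intrinsics"],float),np.array(c["dist"],float))[0,0]
    return np.array(c["eye"],float), np.array(c["rotation"],float)@np.array([n[0],n[1],1.])
def onz(c,u,v,z):
    e,d=ray(c,u,v); return e+d*(z-e[2])/d[2]
E
python3 - <<'E'
from h import *
o=get_obs(); print(o["eef_pos"],o["tcp_rot"],o["contact_force"],o["time"])
for n in("top","side"):
    c=capture(n); cv2.imwrite(f"pics/{n}0.png",c["pixels"]); print(n,np.round(c["eye"]),np.round(c["rotation"],2).tolist())
    for q,z in(("stop_button_top",75),("square_key_top",66),("round_button_top",59),("stop_box",25),("key_box",25),("round_box",25)):
        for k in regions_of(n,q)[:2]:
            b=k["bbox"]; print(q,round(k["score"],2),np.round(b),np.round(onz(c,b[0],b[1],z)))
E
```

```text
[219.98952025 664.32936336 404.0770019 ] [-1.79935609e+02  1.08513134e-04  1.61680294e+02] [-0.68598672 -1.1066467   0.26570991] 0.0
top [ 235.    5. 1583.] [-167.4, 0.33, -94.22]Traceback (most recent call last):
  File "<stdin>", line 7, in <module>
  File "h.py", line 7, in onz
    e,d=ray(c,u,v); return e+d*(z-e[2])/d[2]
                                        ~^^^
IndexError: invalid index to scalar variable.
```

```bash
sed -i 's/np.array(c\["rotation"\],float)@/Rotation.from_euler("xyz",c["rotation"],degrees=True).as_matrix()@/; 1a from scipy.spatial.transform import Rotation' h.py
python3 - <<'E'
from h import *
for n in("top","side"):
    c=capture(n); cv2.imwrite(f"pics/{n}1.png",c["pixels"]); print(n,np.round(c["eye"]),c["rotation"])
    for q,z in(("stop_button_top",75),("square_key_top",66),("round_button_top",59),("stop_box",25),("key_box",25),("round_box",25)):
        for k in regions_of(n,q)[:2]:
            b=k["bbox"]; print(q,round(k["score"],2),np.round(b),np.round(onz(c,b[0],b[1],z)))
E
```

```text
top [ 235.    5. 1583.] [-167.40371859    0.32865067  -94.21738855]
stop_button_top 0.61 [393. 175.  32.  10.] [ 643. -230.   75.]
stop_button_top 0.49 [326. 218.  13.   9.] [522. -11.  75.]
square_key_top 0.4 [327. 220.   8.   9.] [517. -13.  66.]
round_button_top 0.48 [243. 246.   7.   8.] [454. 253.  59.]
stop_box 0.71 [404. 223.  26.  28.] [ 495. -255.   25.]
round_box 0.93 [245. 247.  25.  27.] [455. 252.  25.]
round_box 0.39 [292. 233.  21.  41.] [491. 103.  25.]
side [520. 973. 649.] [-1.20786603e+02  1.56424119e-03 -1.78392217e+02]
stop_button_top 0.55 [341. 159.  14.  10.] [ 498. -232.   75.]
square_key_top 0.6 [334. 198.   7.   9.] [519.   3.  66.]
round_button_top 0.43 [362. 258.   8.   4.] [455. 257.  59.]
round_button_top 0.3 [361. 267.  34.  35.] [458. 286.  59.]
stop_box 0.64 [342. 168.  24.  25.] [ 493. -262.   25.]
key_box 0.74 [341. 240.  54.  18.] [500. 144.  25.]
key_box 0.68 [331. 210.  30.  26.] [527.   0.  25.]
round_box 0.91 [362. 268.  35.  35.] [453. 250.  25.]
```

View pics/top0.png

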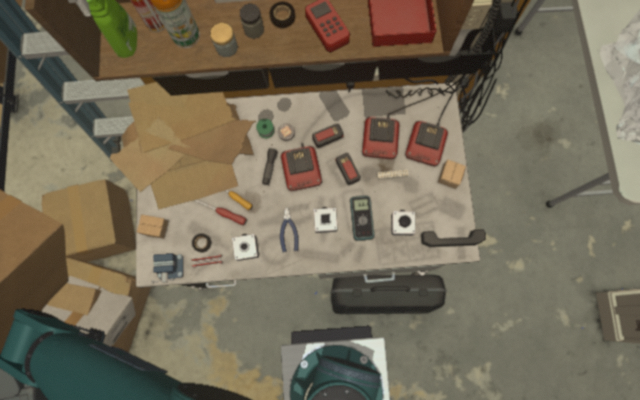

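View pics/side1.png

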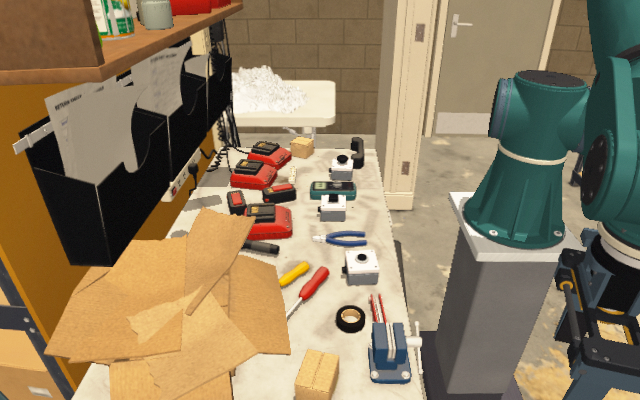

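```bash
python3 - <<'E'
from h import *
t=cv2.imread("pics/top1.png"); s=cv2.imread("pics/side1.png")
a=lambda im,u,v:cv2.resize(im[v-20:v+20,u-20:u+20],(300,300),interpolation=cv2.INTER_CUBIC)
cv2.imwrite("pics/crop1.png",np.vstack([np.hstack([a(t,404,222),a(t,325,218)]),np.hstack([a(s,342,165),a(s,334,205)])]))
ct=capture("top"); cs=capture("side")
for nm,c,im,u,v,z,w in(("mush",ct,t,404,222,75,8),("key",ct,t,325,218,66,7),("mush",cs,s,342,159,75,9),("key",cs,s,334,199,66,7)):
    g=cv2.cvtColor(im,cv2.COLOR_BGR2GRAY)
    m=np.zeros_like(g); m[v-w:v+w+1,u-w:u+w+1]=(g[v-w:v+w+1,u-w:u+w+1]<75)
    n,l,st,ce=cv2.connectedComponentsWithStats(m)
    for i in range(1,n):
        if st[i,4]>8: print(nm,st[i],ce[i].round(1),onz(c,*ce[i],z).round())
E
```

```text
mush [400 217  10  10  80] [404.5 221.1] [ 493. -249.   75.]
key [322 215   7   7  43] [325.1 218.3] [521.  -6.  66.]
mush [337 155  11   9  67] [341.9 158.5] [ 496. -235.   75.]
key [329 193   9   9  76] [332.9 197.2] [523.  -1.  66.]
```

View pics/crop1.png

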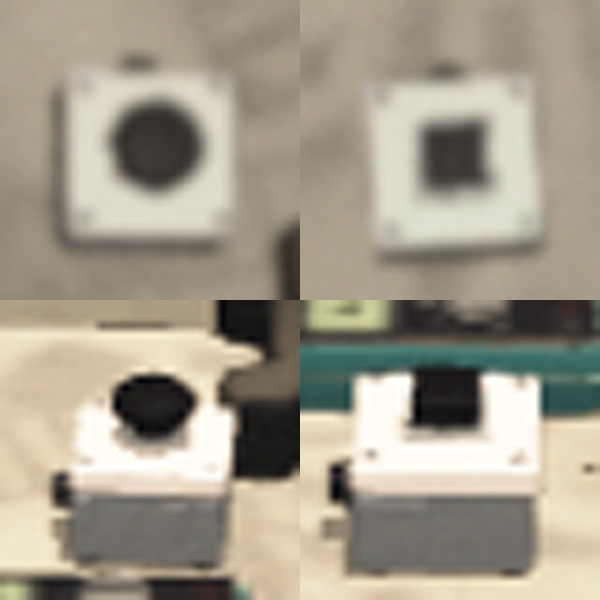

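The top view shows mushroom button at about (404,221), square key at (325,218), and round button at (245,246), so the round box is the left one. The crops confirm the mushroom is on the right box and the square key on the middle one.

```bash
python3 -m creep '[-30,-25,0,0,255, -80,-65,0,0,255, -135,-110,0,0,255, -190,-155,0,0,255, -245,-200,0,0,255, -300,-245,0,0,255, -350,-290,0,0,255, -377,-311,0,0,255]'
```

```text
time: 1.9
eef_pos: [474.4, 259.3, 405.1]
tcp_rot: [180.0, 0.0, 161.7]
contact_force: [1.0, 0.9, 0.6]
finger_gap: 0.156
finger_force: 0.0
```

```bash
python3 -m creep '[-10,-30,0,0,255, -32,-88,0,0,255, -53,-146,0,0,255, -74,-204,0,0,255, -95,-262,0,0,255, -116,-320,0,0,255, -137,-378,0,0,255, -155,-430,0,0,255]' && python3 -m creep '[-8,-22,0,0,255, -13,-36,30,0,255, -13,-36,60,0,255, -13,-36,90,0,255, -13,-36,100,0,255, -13,-36,100,0,255, -13,-36,100,0,255, -13,-36,100,0,255]'
python3 - <<'E'
from h import *
t=capture("top")["pixels"]; s=capture("side")["pixels"]
a=lambda im,u,v:cv2.resize(im[v-40:v+40,u-40:u+40],(400,400),interpolation=cv2.INTER_CUBIC)
cv2.imwrite("pics/crop2.png",np.hstack([a(t,404,222),a(s,342,155)]))
print(get_obs()["eef_pos"],get_obs()["joint_positions"])
E
```

```text
time: 2.9
eef_pos: [485.4, -198.1, 405.0]
tcp_rot: [-180.0, 0.0, 161.6]
contact_force: [1.6, 0.5, 0.4]
finger_gap: 0.007
finger_force: 0.0
time: 3.9
eef_pos: [487.0, -234.2, 305.7]
tcp_rot: [-180.0, 0.1, 161.7]
contact_force: [0.2, 0.7, -0.5]
finger_gap: 0.006
finger_force: 0.0
[ 486.83106347 -234.1180696   305.38232079] [-2.81550198e+01  1.59454548e+01  1.20230521e+02 -3.77128351e-04
  4.37645286e+01 -9.98345138e+01]
```

View pics/crop2.png

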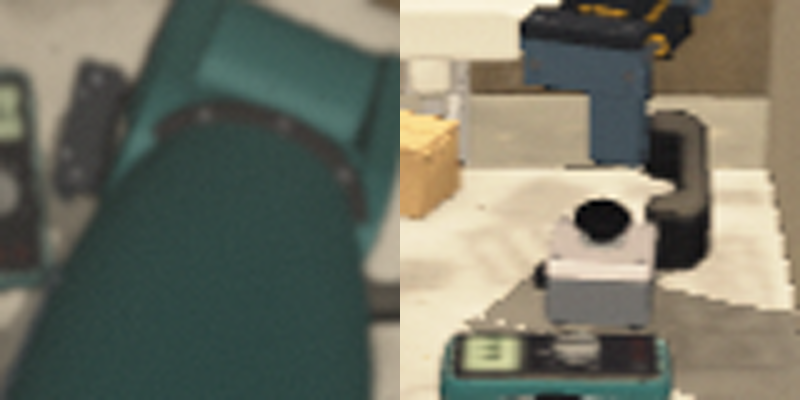

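```bash
python3 -m creep '[-11,-10,10,0,255, -11,-10,20,0,255, -11,-10,30,0,255, -11,-10,33,0,255, -11,-10,33,0,255, -11,-10,33,0,255, -11,-10,33,0,255, -11,-10,33,0,255]'
python3 - <<'E'
from h import *
s=capture("side")["pixels"]; t=capture("top")["pixels"]
a=lambda im,u,v:cv2.resize(im[v-25:v+25,u-25:u+25],(400,400),interpolation=cv2.INTER_CUBIC)
cv2.imwrite("pics/crop3.png",a(s,342,155))
E
```

```text
time: 5.0
eef_pos: [494.0, -247.0, 272.0]
tcp_rot: [-180.0, 0.0, 161.7]
contact_force: [0.3, -0.2, 0.0]
finger_gap: 0.002
finger_force: 0.0
```

View pics/crop3.png

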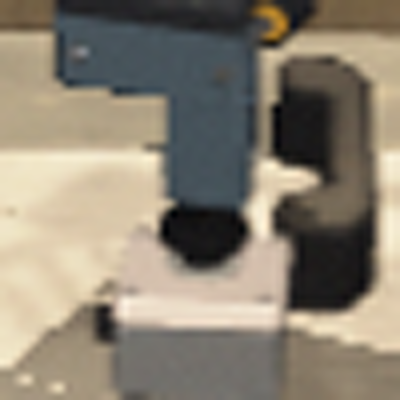

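The finger stands over the centre of the mushroom head (crop column about 205), just above it.

```bash
python3 -m creep '[0,0,2,0,255, 0,0,4,0,255, 0,0,6,0,255, 0,0,8,0,255, 0,0,9,0,255, 0,0,10,0,255, 0,0,10,0,255, 0,0,10,0,255]'; python3 -m creep '[0,0,0.5,0,255, 0,0,1,0,255, 0,0,1.5,0,255, 0,0,2,0,255, 0,0,2.5,0,255, 0,0,3,0,255, 0,0,3,0,255, 0,0,3,0,255]'
```

```text
time: 6.1
eef_pos: [494.0, -247.0, 261.7]
tcp_rot: [180.0, -0.0, 161.7]
contact_force: [-0.5, 0.6, 0.9]
finger_gap: 0.007
finger_force: 0.5
time: 7.1
eef_pos: [494.0, -247.0, 258.7]
tcp_rot: [-180.0, 0.0, 161.7]
contact_force: [-0.3, -0.5, 3.2]
finger_gap: 0.002
finger_force: 0.9
```

```bash
python3 -m creep '[0,0,0.2,0,255, 0,0,0.4,0,255, 0,0,0.6,0,255, 0,0,0.8,0,255, 0,0,0.8,0,255, 0,0,0.8,0,255, 0,0,0.8,0,255, 0,0,0.8,0,255]'
```

```text
time: 8.1
eef_pos: [494.0, -247.0, 257.9]
tcp_rot: [-180.0, 0.0, 161.7]
contact_force: [0.4, -0.3, 2.0]
finger_gap: 0.004
finger_force: 1.2
```

```bash
python3 -m creep '[0,0,0.2,0,255, 0,0,0.3,0,255, 0,0,0.4,0,255, 0,0,0.5,0,255, 0,0,0.5,0,255, 0,0,0.5,0,255, 0,0,0.5,0,255, 0,0,0.5,0,255]'
```

```text
time: 9.1
eef_pos: [494.0, -247.1, 257.6]
tcp_rot: [-180.0, 0.0, 161.7]
contact_force: [-0.5, -0.3, 6.0]
finger_gap: 0.005
finger_force: 3.1
```

```bash
python3 -m creep '[0,0,0.2,0,255, 0,0,0.3,0,255, 0,0,0.4,0,255, 0,0,0.4,0,255, 0,0,0.4,0,255, 0,0,0.4,0,255, 0,0,0.4,0,255, 0,0,0.4,0,255]'
```

```text
time: 10.1
eef_pos: [494.1, -247.1, 257.5]
tcp_rot: [-180.0, 0.0, 161.7]
contact_force: [-4.2, 1.5, 12.0]
finger_gap: 0.004
finger_force: 5.5
```

Bottomed (force climbs to 12 N without travel). Withdraw, then go over the key.

```bash
python3 -m creep '[0,0,-3,0,255, 0,0,-15,0,255, 0,0,-40,0,255, 0,0,-65,0,255, 0,0,-65,0,255, 8,40,-65,0,255, 18,85,-65,0,255, 28,130,-65,0,255]' && python3 -m creep '[9,45,0,0,255, 18,90,0,0,255, 22,107,0,0,255, 22,107,15,0,255, 22,107,30,0,255, 22,107,40,0,255, 22,107,40,0,255, 22,107,40,0,255]'
python3 - <<'E'
from h import *
s=capture("side")["pixels"]
a=lambda im,u,v:cv2.resize(im[v-25:v+25,u-25:u+25],(400,400),interpolation=cv2.INTER_CUBIC)
cv2.imwrite("pics/crop4.png",np.hstack([a(s,342,155),a(s,334,195)]))
E
```

```text
time: 11.1
eef_pos: [508.0, -113.5, 321.5]
tcp_rot: [-180.0, -0.0, 161.6]
contact_force: [0.2, 0.2, -0.5]
finger_gap: 0.006
finger_force: 0.0
time: 12.1
eef_pos: [521.2, -6.7, 282.1]
tcp_rot: [180.0, 0.0, 161.6]
contact_force: [-0.0, -1.2, -0.2]
finger_gap: 0.006
finger_force: 0.0
```

View pics/crop4.png

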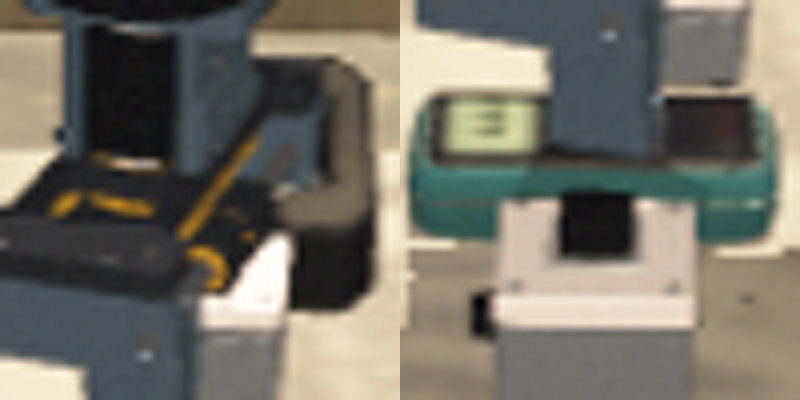

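The fingertip stands over the square key, within about 2 mm (crop columns 605 against 597). Descend.

```bash
python3 -m creep '[0,0,6,0,255, 0,0,12,0,255, 0,0,18,0,255, 0,0,22,0,255, 0,0,24,0,255, 0,0,26,0,255, 0,0,28,0,255, 0,0,28,0,255]'; python3 -m creep '[0,0,0.7,0,255, 0,0,1.4,0,255, 0,0,2,0,255, 0,0,2.6,0,255, 0,0,3.2,0,255, 0,0,3.6,0,255, 0,0,3.6,0,255, 0,0,3.6,0,255]'
```

```text
time: 13.15
eef_pos: [521.1, -6.3, 254.0]
tcp_rot: [-180.0, 0.0, 161.7]
contact_force: [-0.4, 0.4, 2.6]
finger_gap: 0.005
finger_force: 1.2
time: 14.15
eef_pos: [521.1, -6.3, 250.5]
tcp_rot: [180.0, 0.0, 161.7]
contact_force: [-0.6, -0.2, 4.7]
finger_gap: 0.004
finger_force: 1.8
```

```bash
python3 -m creep '[0,0,0.3,0,255, 0,0,0.6,0,255, 0,0,0.8,0,255, 0,0,0.9,0,255, 0,0,0.9,0,255, 0,0,0.9,0,255, 0,0,0.9,0,255, 0,0,0.9,0,255]'
```

```text
time: 15.15
eef_pos: [521.2, -6.4, 249.9]
tcp_rot: [180.0, 0.0, 161.7]
contact_force: [-3.7, -0.2, 12.3]
finger_gap: 0.003
finger_force: 5.7
```

```bash
python3 -m creep '[0,0,0,0,255, 0,0,0,0,255, 0,0,-3,0,255, 0,0,-8,0,255, 0,0,-20,0,255, 0,0,-50,0,255, 0,0,-90,0,255, 0,0,-130,0,255]' && python3 -m creep '[0,40,-20,0,255, 0,90,-20,0,255, 0,140,-20,0,255, 0,190,-20,0,255, 0,220,-20,0,255, 0,220,-20,0,255, 0,220,-20,0,255, 0,220,-20,0,255]'
python3 - <<'E'
from h import *
s=capture("side")["pixels"]; t=capture("top")["pixels"]
a=lambda im,u,v:cv2.resize(im[v-25:v+25,u-25:u+25],(260,260),interpolation=cv2.INTER_CUBIC)
cv2.imwrite("pics/crop5.png",np.vstack([np.hstack([a(s,342,155),a(s,334,205),a(s,362,265)]),np.hstack([a(t,404,222),a(t,325,218),a(t,245,246)])]))
E
```

```text
time: 16.15
eef_pos: [520.8, -6.3, 381.3]
tcp_rot: [180.0, 0.0, 161.7]
contact_force: [0.5, -0.4, 0.1]
finger_gap: 0.005
finger_force: 0.0
time: 17.15
eef_pos: [590.0, 201.6, 399.7]
tcp_rot: [-180.0, -0.0, 161.6]
contact_force: [0.3, 0.2, -0.9]
finger_gap: 0.005
finger_force: 0.0
```

View pics/crop5.png

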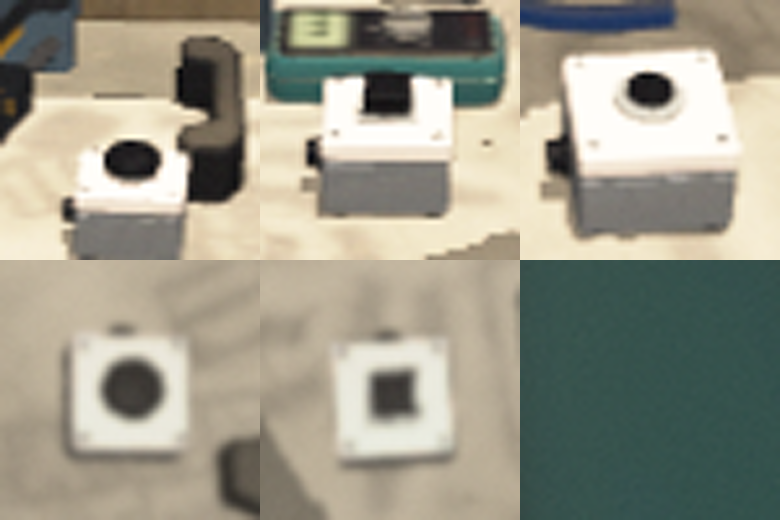

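The mushroom button is in (it sits low on its lid, crop (132,160)), the key is out again at (388,95), and no box has moved.

```bash
python3 -c "
from plant import r
print(r.close_job())"
```

```text
the job is handed in; nothing more can be done
None
```

I pressed the mushroom button fully in and it stayed in. I then held the square key down for over a second, and it sprang back; the last pictures show the boxes where they stood, the round box was never touched, and I have handed the job in (no verdict returned).

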